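# Load the sprung carrier of an engraving cabinet's drawer

## Robot

A 6-joint arm with a two-finger parallel gripper is mounted at the origin on the work surface. World frame = base frame: x ahead of the robot, y to its left, z up, the work surface at z = 0. Lengths are in mm, angles in rad, forces in N, time in s.
With the tool pointing down it reaches from about 325 to 900 mm from the base axis. Payload 6.1 kg.
Tool frame: the origin (TCP) lies between the finger pads; the fingertips stand 22 mm ahead of it and the grasp point (between the pads) lies 3 mm ahead of it; z points along the fingers, y is the direction in which the jaws open and shut (so a half turn about z gives the same grasp; the last joint's range is limited). The gripper opens to 85 mm and grips with 20 to 120 N. Pads are 22 mm wide; open, the fingers measure 114 mm over their backs; the gripper's body (76 mm by 85 mm) begins 54 mm behind the grasp point. The pads swing forward as they close: fully open they stand 13 mm farther back than shut.
Start: joints at [-1.439, 0.22, 1.526, -0, 1.395, -0.126], TCP at [159.339, -604.34, 253.3] pointing down, gripper open.
Joint ranges: [-2.98, 2.98], [-0.91, 2.08], [0.09, 2.57], [-1.24, 4.39], [0.2, 2.65], [-2.68, 2.68]. Speed limits (rad/s): [2.57, 2.57, 3.01, 3.14, 3.14, 3.14].

## Interface

Orientations are given as [roll, pitch, yaw] about the fixed x, y, z axes, in that order (R = Rz(yaw) Ry(pitch) Rx(roll)).
In Python, from workcell import * gives the robot as it stands.
- The arm moves only by the tool arm_command, never from a script. Its argument "plan" is a list of rows, each a list of 3 entries, a list of its own where there are three numbers: the shift along the tool's x, y, z in cm, then the turn about the tool's z in degrees, then the finger opening in cm, from 0 to 8.54. A call has 1 to 20 rows; each row is the pose to reach, as a shift and turn from the pose commanded when the call began, along the tool's axes at that moment; what a row does not reach only later rows make up. A row lasts 1/8 s, in which the tool goes at most 62.5 mm and 10.7 degrees, less where a joint would pass 70% of its speed; a pose out of reach is approached as far as the arm can. A call with a gripper value outside its range is refused whole. The fingers move at their own pace and stop on an object; "force" is the grip in N (left out, the last holds). Time passes only in rows, so rows that repeat a pose let the fingers close. It gives the time, the measured TCP pose, the force and the opening at its end, in the units of the state.
- observe(): the state, without advancing time (a new reading comes with each control period).
- camera(name): name is "scene" or "top" or "wrist"; returns the picture (384x512x3 uint8, blue, green, red); there is no depth.
- get_calibration(name): a dict with "camera_matrix" (3x3 intrinsics, pixels), "R" (3x3) and "t" (3): a world point X has camera coordinates R X + t. Camera axes: x right, y down, z forward; pixel columns grow to the right and rows downward; lengths in mm; the calibration is good to about 2 mm. A picture is of the moment at which its call begins: read the wrist's pose just before it. get_calibration takes no time and is no camera call; for the wrist camera it gives the pose at the moment of the call.
- hand_in(): hands the job in, once; it reports no verdict.
Trained networks look in the newest picture that a camera, given by its name, has taken for a name from the list of things; names that differ only in an ending like _2 or _b are one class to them, and where a whole thing is asked for, a point or a joint stands for the part that bears it (a point fixed in the world has none). Each returns a list of dicts, best first, with "confidence" (0 to 1); they miss things now and then, are a little off and sometimes report something else, mostly with a low value. They report only what shows in the picture. A call takes as long as a camera call. They do not tell look-alikes from the thing itself.
- look_for(camera, target): "point" ([column, row] in pixels, amid what is visible of it).
The state is a dict: "time": time; "joint_positions": joint angles; "joint_vel": joint speeds; "joint_torque": joint torques, N m; "tool_pos": TCP position; "tcp_rot": TCP orientation; "force": force on the tool from outside, world axes, zero at the start; "torque": the same for the moment, N m; "grip_width": finger opening in mm.
Only numpy, scipy, OpenCV 4.12 (cv2) and the standard library are available. Lean on these libraries where they do the work, as an engineer would, in place of code of your own. Each camera call takes 0.05 s, during which the arm holds its last target.

## Task

Pull the drawer of the low grey cabinet out to its stop, then lay the round and the square brass blank flat on the sprung platform in it, one in each bay. Then press the loaded platform down without forcing it and keep it down until the slow catch holds it there by itself. Leave the drawer out, and leave the long brass bar, the vise and the jar where they stand.

Things in the scene. Friction and masses are not known exactly. Their poses are not given: they have to be found in the camera images.
- cabinet: Low grey cabinet, 270 mm deep, 250 wide, 108 high, flat roof (a pen rest on it reaches 30 mm above the roof, 115 mm and more behind the front). Fixed. Origin: middle of the lower edge of its front face, on the bench; x points into the cabinet (away from the robot), y to its left, z up. White drawer front, 12 mm thick, standing proud of that face.
- drawer (a joint): How far the drawer is out, m: 0 shut, 0.15 at its stop; it slides along the cabinet's -x (towards the robot). It needs about 3 N and stays where it is left.
- drawer_handle (a point): Middle of the drawer's handle: level round steel bar, 12 mm thick, 110 mm between its end posts, along the cabinet's y, axis 68 mm above the bench. Behind it a gap of 44 mm to the drawer front, open above and below: closed fingertips can be lowered into it to hook the bar. Top edge of the drawer front: 77 mm.
- platform (a joint): How far the sprung platform in the drawer is down, m: 0 up, 0.026 at its bottom stop. Its spring lets it sink 3 to 13 mm under the weight of both blanks; another 5 to 8 N then brings it to the catch's depth (0.022), 7 to 10 N to the bottom stop. Caught, it stays at about 0.019 to 0.023 with nothing pressing. More than 60 N through a blank damages it.
- catch (a point): Tip of the catch: a steel bolt, 24 mm wide, with a round nose, between the drawer front and the platform's near rim. It is slow: while the platform is at its bottom stop the bolt creeps 4 to 10 mm along the cabinet's +x over that rim, which takes 2 to 3 s. If let go earlier the platform pushes it back and rises again.
- bay_left (a point): Middle of the floor of the platform's left bay (cabinet's +y side). Aluminium platform, 78 x 126 mm, with two cork-floored bays, each 54 x 54 mm inside a lip 3 mm high, side by side along y, 58 mm apart centre to centre. Axes as the cabinet's. Floor 85 mm above the bench when up; 144 mm behind the handle bar's axis. With the drawer out it lies 68 mm in front of the cabinet.
- bay_right (a point): The same for the right bay (the cabinet's -y side).
- round_center (a point): Centre of the round brass blank: a solid disc, 40 mm in diameter, 28 mm high, 0.3 kg, standing flat on the bench, z axis upright. The point is 14 mm above its underside.
- square_center (a point): Centre of the square brass blank: a solid block 36 x 36 mm, 28 mm high, 0.3 kg, x and y axes square to its sides. The point is 14 mm above its underside.
- bar_center (a point): Centre of the long brass bar, 70 x 30 mm (long along its x), 28 mm high: not needed, to be left alone.
- vise: Bystander: heavy round steel engraver's vise, 92 mm in diameter, 65 high; origin under its middle.
- jar: Bystander: small glass jar with a black cap, 60 mm in diameter, 55 high; origin under its middle.
Mind the look-alikes: they are no part of the job. Leave any red look-alike of the part that bears round_center alone. Leave any pink look-alike of the part that bears square_center alone.

How it is judged:
By the outcome, as a careful person would: the job done as asked, in the order asked, and still so for the second after the job is handed in, with the robot touching nothing.
It also fails if it takes over 70 s, if anything falls off the work surface, if the arm or the gripper's body presses on something with over 40 N, if the wrist force passes 120 N, or if a joint passes its speed limit or range.

## Working session

There is one attempt and no reset: what is moved stays moved. The work goes in short steps, Python scripts to look and compute and a tool call to move; the robot and the scene stay as the last step left them, time stands still between calls to the robot, and variables do not carry over. Pictures are saved under pics/ and viewed, and the job is handed in when it is done.

Besides the shell and the picture viewer there is one more tool, called after "Request:" in YAML: its name, and indented under it one key for each argument. arm_command: Moves the arm, as the interface text tells. Its arguments: {"type":"object","properties":{"plan":{"type":"array"},"force":{"type":"number"}},"required":["plan"]}

```bash
mkdir -p pics; ls; cat > h.py <<'E'
from workcell import *
import numpy as np, cv2
def snap(n,f):
    im=camera(n); cv2.imwrite('pics/'+f,im); return im
def ray(n,p,z,cal=None):
    c=cal or get_calibration(n); K=np.array(c['camera_matrix']);R=np.array(c['R']);t=np.array(c['t']).ravel()
    d=R.T@np.linalg.inv(K)@np.array([p[0],p[1],1.]); o=-R.T@t
    return o+d*(z-o[2])/d[2]
def proj(n,X,cal=None):
    c=cal or get_calibration(n); K=np.array(c['camera_matrix']);R=np.array(c['R']);t=np.array(c['t']).ravel()
    q=K@(R@np.array(X,float)+t); return q[:2]/q[2]
E
python3 - <<'E'
from h import *
np.set_printoptions(precision=1,suppress=True)
print(observe())
Z=dict(drawer_handle=68,round_center=14,square_center=14,bar_center=14,vise=32,jar=27,bay_left=85,bay_right=85,cabinet=54,catch=85)
for n in ['scene','top']:
    snap(n,n+'0.png')
    for k in Z:
        for r in look_for(n,k)[:3]: print(n,k,np.array(r['point']),round(r['confidence'],2),ray(n,r['point'],Z[k]))
E
```

```text
pics
{'time': 0.0, 'joint_positions': array([-1.4,  0.2,  1.5,  0. ,  1.4, -0.1]), 'joint_vel': array([ 0., -0., -0., -0.,  0., -0.]), 'joint_torque': array([  0. , -49.7, -38.9,  -0. ,   0. ,   0. ]), 'tool_pos': array([ 159.3, -603.8,  252.2]), 'tcp_rot': array([-3.1, -0. ,  0.3]), 'force': array([ 0.2, -0.1, -1. ]), 'torque': array([0.1, 0. , 0. ]), 'grip_width': 85.63656145398382}
scene drawer_handle [265.7 205.7] 0.72 [625.7  30.8  68. ]
scene round_center [325.4 160.3] 0.62 [632.  309.1  14. ]
scene square_center [274.3 132.2] 0.66 [433.6 284.2  14. ]
scene square_center [249.8 141. ] 0.59 [399.5 200.3  14. ]
scene bar_center [143.8 251.6] 0.62 [ 456.4 -287.    14. ]
scene vise [168.9 303.1] 0.8 [ 625.1 -333.7   32. ]
scene jar [326.8 115.8] 0.72 [523.4 453.   27. ]
scene cabinet [316.9 233.3] 0.89 [783.   68.7  54. ]
scene catch [324.5 160.3] 0.74 [655.  259.2  85. ]
top drawer_handle [262. 166.] 0.62 [634.9  50.1  68. ]
top round_center [170.  204.5] 0.67 [543.3 301.3  14. ]
top round_center [168.5 172.3] 0.6 [633.8 308.5  14. ]
top square_center [179.3 246.4] 0.65 [429.8 272.7  14. ]
top square_center [210.9 258.6] 0.61 [396.8 188.   14. ]
top bar_center [393.6 235.6] 0.91 [ 452.2 -303.1   14. ]
top vise [403.2 172. ] 0.68 [ 623.8 -337.3   32. ]
top jar [110.8 212.5] 0.86 [521.1 456.   27. ]
top bay_left [261.5 160.2] 0.56 [645.9  51.7  85. ]
top bay_left [109.4 209.6] 0.56 [520.3 437.5  85. ]
top cabinet [253.8 120.5] 0.58 [768.   70.3  54. ]
top cabinet [179.  246.9] 0.39 [426.6 265.5  54. ]
top catch [390.2 235.6] 0.66 [ 447.3 -267.3   85. ]
top catch [180.6 245.7] 0.51 [428.1 255.5  85. ]
top catch [265.6 159.1] 0.49 [648.7  41.   85. ]
```

View pics/scene0.png

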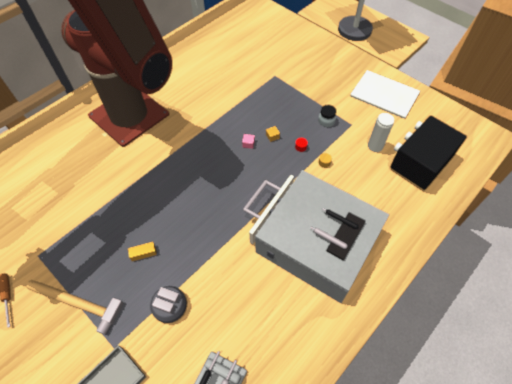

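View pics/top0.png

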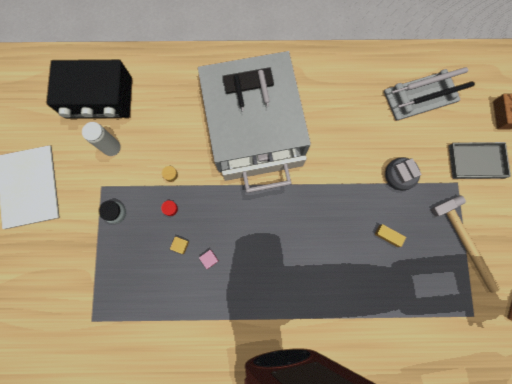

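```bash
python3 - <<'E'
import cv2
a=cv2.imread('pics/top0.png')
cv2.imwrite('pics/topA.png',cv2.resize(a[60:220,170:350],None,fx=4,fy=3.5,interpolation=cv2.INTER_CUBIC)[:, :800])
cv2.imwrite('pics/topB.png',cv2.resize(a[150:280,90:230],None,fx=4,fy=4,interpolation=cv2.INTER_CUBIC))
E
```

```text
(no output)
```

View pics/topA.png

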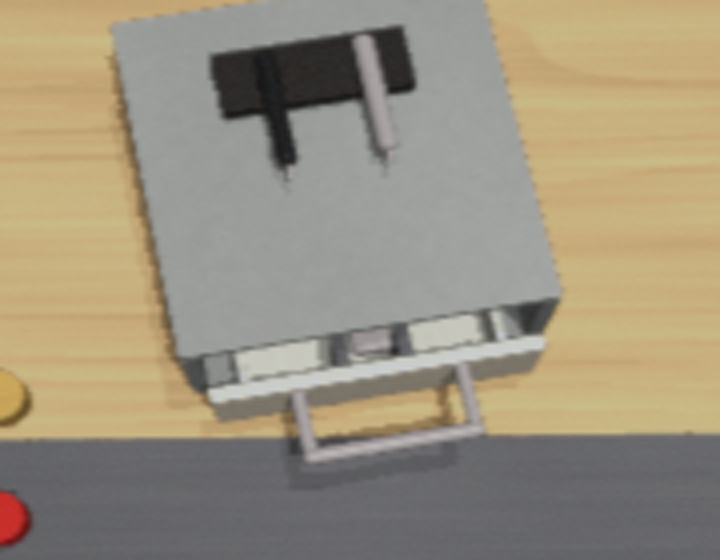

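View pics/topB.png

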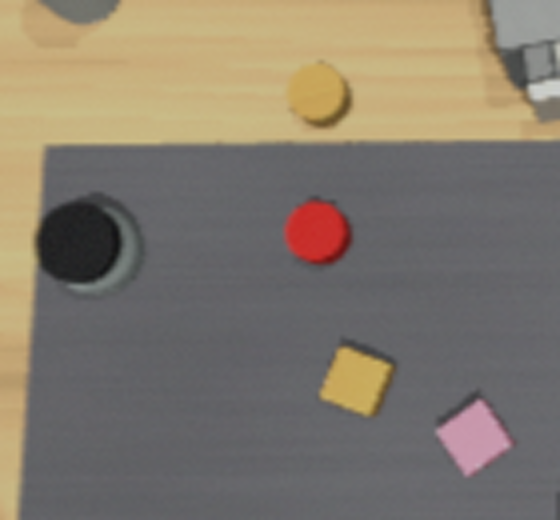

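The top view shows the drawer ajar, with the handle bar ends at about (248,191) and (290,183). The yellow round blank is at (169.5,173), the yellow square at (179.5,245), and the look-alikes are the red disc at (169,208) and the pink square at (208,259). The long bar (392,236) and the vise (403,173) are well clear.

```bash
cat >> h.py <<'E'
def rel(pos,yaw,s=None):
    """shift (cm, tool axes) and turn (deg) from measured pose to TCP pos with tool yaw (mod pi)"""
    from scipy.spatial.transform import Rotation as Ro
    s=s or observe(); R=Ro.from_euler('xyz',s['tcp_rot']).as_matrix()
    d=R.T@(np.array(pos,float)-s['tool_pos'])/10
    t=-np.degrees(yaw-s['tcp_rot'][2]); t=(t+90)%180-90
    return np.round(d,2),round(t,1)
E
python3 - <<'E'
from h import *
np.set_printoptions(precision=1,suppress=True)
print(observe()['tcp_rot'].round(4), observe()['joint_positions'].round(3))
a=ray('top',(248,190.9),68);b=ray('top',(290.5,182.9),68);print('handle',a,b,np.linalg.norm(a-b),(a+b)/2,'yaw',np.degrees(np.arctan2(*(a-b)[[1,0]]))-90)
a=ray('top',(213.75,162),108);b=ray('top',(310,144.3),108);print('roof',a,b,np.linalg.norm(a-b),(a+b)/2,np.degrees(np.arctan2(*(a-b)[[1,0]]))-90)
print('round',ray('top',(169.5,173.25),28))
P=[(90+x/4,150+y/4) for x,y in [(343,346),(394,362),(371,416),(320,397)]]
W=np.array([ray('top',p,28) for p in P]);print(W.mean(0));
for i in range(4): d=W[(i+1)%4]-W[i]; print(np.linalg.norm(d),np.degrees(np.arctan2(d[1],d[0])))
E
```

```text
[ 3.1 -0.   0.3] [-1.4  0.2  1.5  0.   1.4 -0.1]
handle [568.3  87.6  68. ] [588.5 -23.8  68. ] 113.14026529874444 [578.4  31.9  68. ] yaw 10.290050875870222
roof [635.7 173.2 108. ] [680.3 -72.4 108. ] 249.62117741907863 [658.   50.4 108. ] 10.280452545732274
round [627.6 302.4  28. ]
[432.7 270.1  28. ]
35.64152336152096 -107.76502194623362
37.75398416088216 157.88549997401836
36.090877625188334 69.43539716156634
36.03113442377014 -22.971313822993324
```

```bash
python3 - <<'E'
from h import *
np.set_printoptions(precision=3,suppress=True)
print(observe()['tcp_rot'],rel([603.6,38.6,175],np.radians(10.3)))
c=get_calibration('wrist');R=np.array(c['R']);print(-R.T@np.array(c['t']).ravel(),R,np.array(c['camera_matrix']))
E
```

```text
[ 3.142 -0.     0.258] (array([ 59.35, -50.84,   7.83]), np.float64(4.5))
[ 237.552 -583.079  373.511] [[ 0.256 -0.967 -0.   ]
 [-0.919 -0.243  0.311]
 [-0.301 -0.079 -0.95 ]] [[309.124   0.    257.598]
 [  0.    309.124 190.767]
 [  0.      0.      1.   ]]
```

Request:
arm_command:
  plan:
    - [[59.35,-50.84,4],4.5,0]
    - [[59.35,-50.84,4],4.5,0]
    - [[59.35,-50.84,4],4.5,0]
    - [[59.35,-50.84,4],4.5,0]
    - [[59.35,-50.84,4],4.5,0]
    - [[59.35,-50.84,4],4.5,0]
    - [[59.35,-50.84,7.8],4.5,0]
    - [[59.35,-50.84,7.8],4.5,0]
    - [[59.35,-50.84,7.8],4.5,0]
    - [[59.35,-50.84,7.8],4.5,0]
    - [[59.35,-50.84,7.8],4.5,0]
    - [[59.35,-50.84,7.8],4.5,0]
    - [[59.35,-50.84,7.8],4.5,0]
    - [[59.35,-50.84,7.8],4.5,0]
  force: 40

```text
time: 2.85
tool_pos: [604.1, 40.9, 174.5]
tcp_rot: [-3.141, 0.001, 0.183]
force: [-0.3, -0.5, -0.6]
grip_width: -0.2
```

```bash
python3 - <<'E'
from h import *
np.set_printoptions(precision=1,suppress=True)
s=observe();print(s['time'],s['tool_pos'],s['tcp_rot'],s['grip_width'],s['joint_vel'])
cal=get_calibration('wrist');snap('wrist','w1.png')
for k,z in dict(drawer_handle=68,catch=85).items():
  for r in look_for('wrist',k)[:2]: print(k,r,ray('wrist',r['point'],z,cal))
u=np.array([.984,.1785,0]);v=np.array([-.1785,.984,0])
for X in ([578,34,68],[578,34,68]+55*v,[578,34,68]-55*v): print(proj('wrist',X,cal))
print('tip hook',rel([603.6,38.6,74],np.radians(10.3)))
E
```

```text
2.85 [604.1  40.9 174.5] [-3.1  0.   0.2] -0.2061238056828867 [-0. -0.  0. -0.  0. -0.]
drawer_handle {'point': [258.1, 153.4], 'confidence': 0.66} [639.2  47.9  68. ]
catch {'point': [257.4, 137.6], 'confidence': 0.57} [653.1  51.   85. ]
[261.1 230.3]
[192.9 230. ]
[329.4 230.6]
tip hook (array([ 0.1, -0.1, 10.1]), np.float64(-0.0))
```

View pics/w1.png

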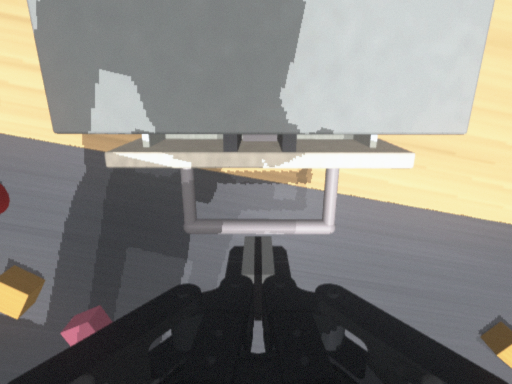

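The wrist view shows the handle bar at row 227, columns 187–332. I predicted row 230, columns 193–329, so the handle estimate holds. The fingers are behind the bar and in line with the gap.

Request:
arm_command:
  plan:
    - [[0,0,5],0,0]
    - [[0,0,8],0,0]
    - [[0,0,10.1],0,0]
    - [[0,0,10.1],0,0]

```text
time: 3.5
tool_pos: [602.3, 37.8, 73.0]
tcp_rot: [-3.141, 0.003, 0.178]
force: [-0.2, 0.1, 0.9]
grip_width: -0.0
```

Request:
arm_command:
  plan:
    - [[-1,0,0],0,0]
    - [[-3,0,0],0,0]
    - [[-5,0,0],0,0]
    - [[-7,0,0],0,0]
    - [[-9,0,0],0,0]
    - [[-11,0,0],0,0]
    - [[-12.5,0,0],0,0]
    - [[-13.5,0,0],0,0]
    - [[-14,0,0],0,0]
    - [[-14,0,0],0,0]

```text
time: 4.75
tool_pos: [466.0, 13.6, 74.6]
tcp_rot: [3.142, -0.0, 0.179]
force: [2.5, 0.9, 1.2]
grip_width: 0.3
```

Request:
arm_command:
  plan:
    - [[-0.3,0,0],0,0]
    - [[-0.3,0,0],0,0]

```text
time: 5.0
tool_pos: [465.7, 13.5, 74.8]
tcp_rot: [3.141, -0.006, 0.179]
force: [12.1, 2.9, -5.3]
grip_width: -0.1
```

Request:
arm_command:
  plan:
    - [[-0.3,0,0],0,0]
    - [[-0.3,0,0],0,0]

```text
time: 5.25
tool_pos: [465.4, 13.4, 75.1]
tcp_rot: [3.141, -0.013, 0.178]
force: [23.1, 5.7, -16.2]
grip_width: 0.2
```

The drawer is at its stop: the force rose while the position stayed the same. Next I back off, lift and look.

Request:
arm_command:
  plan:
    - [[1.3,0,0],0,0]
    - [[1.3,0,0],0,0]
    - [[1.3,0,-6],0,0]
    - [[1.3,0,-12],0,0]
    - [[-3,0,-16],0,0]
    - [[-6,0,-16],0,0]
    - [[-6,0,-16],0,0]

```text
time: 6.12
tool_pos: [399.1, 1.8, 234.0]
tcp_rot: [-3.142, 0.001, 0.179]
force: [-0.3, -0.9, -0.0]
grip_width: -0.4
```

```bash
python3 - <<'E'
from h import *
np.set_printoptions(precision=1,suppress=True)
s=observe();print(s['time'],s['tool_pos'],s['tcp_rot'],s['joint_positions'])
cal=get_calibration('wrist');snap('wrist','w2.png');a=snap('top','t2.png')
cv2.imwrite('pics/t2A.png',cv2.resize(a[130:270,160:340],None,fx=4,fy=4,interpolation=cv2.INTER_CUBIC))
for n,c in (('wrist',cal),('top',None)):
 for k,z in dict(drawer_handle=68,catch=85,bay_left=85,bay_right=85).items():
  for r in look_for(n,k)[:2]: print(n,k,r,ray(n,r['point'],z,c))
print('sq',rel([432.7,270.1,120],np.radians(67.5)),'rd',rel([627.6,302.4,120],np.radians(67)))
E
```

```text
6.125 [399.1   1.8 234. ] [-3.1  0.   0.2] [-0.2 -0.3  2.1 -0.   1.4  1.2]
wrist drawer_handle {'point': [256.5, 42.5], 'confidence': 0.67} [515.3  24.6  68. ]
wrist catch {'point': [251.3, 19.2], 'confidence': 0.73} [528.5  31.   85. ]
wrist bay_left {'point': [217.9, 0.7], 'confidence': 0.52} [536.4  58.2  85. ]
wrist bay_right {'point': [206.1, 0.6], 'confidence': 0.47} [534.8  67.1  85. ]
top drawer_handle {'point': [262.5, 185.9], 'confidence': 0.66} [581.2  49.6  68. ]
top drawer_handle {'point': [392.1, 236.5], 'confidence': 0.6} [ 446.2 -278.3   68. ]
top catch {'point': [272.5, 200.5], 'confidence': 0.6} [539.4  25.3  85. ]
top bay_left {'point': [272.4, 183.7], 'confidence': 0.66} [583.1  24.6  85. ]
top bay_right {'point': [267.1, 185.3], 'confidence': 0.78} [579.   38.3  85. ]
sq (array([  7.9, -25.8,  11.4]), np.float64(-57.2)) rd (array([ 27.7, -25.5,  11.4]), np.float64(-56.7))
```

View pics/w2.png

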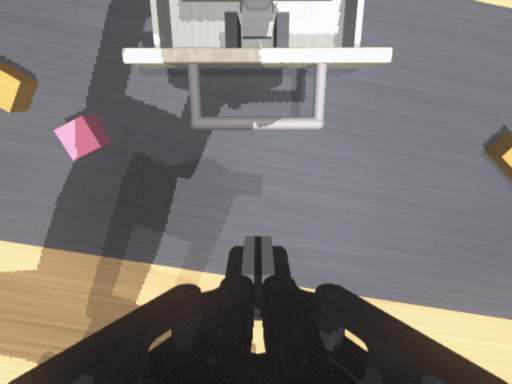

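View pics/t2A.png

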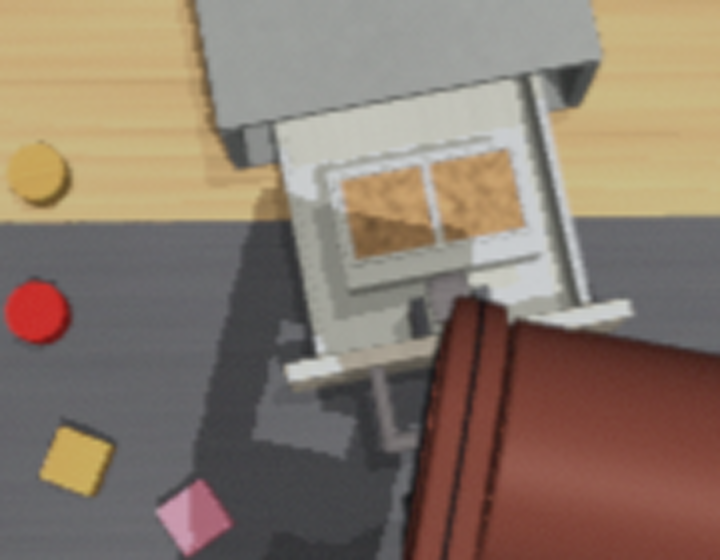

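The drawer is fully out, and both cork bays are visible in the crop at about (390,213) and (478,197). Next is the square blank.

Request:
arm_command:
  plan:
    - [[7.9,-25.8,7],-57.2,8]
    - [[7.9,-25.8,7],-57.2,8]
    - [[7.9,-25.8,7],-57.2,8]
    - [[7.9,-25.8,7],-57.2,8]
    - [[7.9,-25.8,7],-57.2,8]
    - [[7.9,-25.8,7],-57.2,8]
    - [[7.9,-25.8,7],-57.2,8]
  force: 50

```text
time: 7.5
tool_pos: [432.4, 270.2, 163.8]
tcp_rot: [-3.141, 0.001, 1.178]
force: [-0.3, -0.7, 1.1]
grip_width: 80.0
```

```bash
python3 - <<'E'
from h import *
np.set_printoptions(precision=1,suppress=True)
print('bays',ray('top',(257.4,183.25),85),ray('top',(279.5,179.25),85))
s=observe();print(s['time'],s['tool_pos'],np.degrees(s['tcp_rot']),s['grip_width'])
cal=get_calibration('wrist');snap('wrist','w3.png')
for r in look_for('wrist','square_center')[:2]: print(r,ray('wrist',r['point'],14,cal))
print(proj('wrist',[432.7,270.1,28],cal))
E
```

```text
bays [584.7  63.1  85. ] [594.6   6.1  85. ]
7.5 [432.4 270.2 163.8] [-180.     0.    67.5] 79.9947945348204
{'point': [255.7, 177.3], 'confidence': 0.79} [433.3 275.8  14. ]
{'point': [252.1, 261.9], 'confidence': 0.63} [396.5 196.5  14. ]
[257.5 187.7]
```

View pics/w3.png

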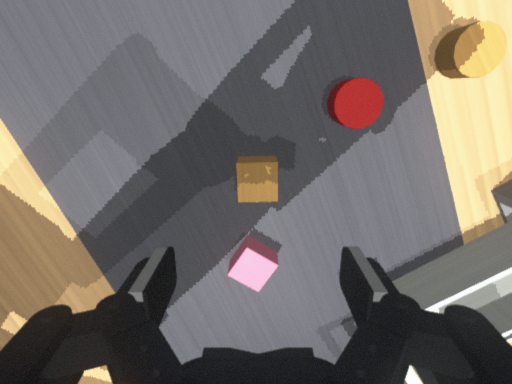

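The wrist view shows the square blank with its sides lined up with the jaws and its top centred near (258,184), about 3 mm ahead of the prediction. The pink one at (252,264) is clear of the jaws.

Request:
arm_command:
  plan:
    - [[0.3,0,6],0,6.5]
    - [[0.3,0,11],0,6.5]
    - [[0.3,0,13.6],0,6.5]
    - [[0.3,0,13.6],0,6.5]
    - [[0.3,0,13.6],0,2]
    - [[0.3,0,13.6],0,2]
    - [[0.3,0,13.6],0,2]
    - [[0.3,0,13.6],0,2]
    - [[0.3,0,13.6],0,2]
  force: 50

```text
time: 8.72
tool_pos: [435.6, 273.2, 30.5]
tcp_rot: [3.139, -0.003, 1.177]
force: [-0.5, -0.7, 7.0]
grip_width: 34.8
```

Request:
arm_command:
  plan:
    - [[0,0,0],0,5]
    - [[0,0,-0.5],0,5]
    - [[0,0,-0.5],0,5]
    - [[0,0,-0.5],0,2]
    - [[0,0,-0.5],0,2]
    - [[0,0,-0.5],0,2]
    - [[0,0,-0.5],0,2]

```text
time: 9.6
tool_pos: [434.3, 272.7, 33.7]
tcp_rot: [3.141, -0.001, 1.178]
force: [0.9, -0.7, 5.7]
grip_width: 35.0
```

Request:
arm_command:
  plan:
    - [[0,0,-3],0,2]
    - [[0,0,-8],0,2]
    - [[0,0,-13],0,2]
    - [[0,0,-13],0,2]

```text
time: 10.1
tool_pos: [436.1, 273.7, 167.1]
tcp_rot: [3.136, -0.005, 1.178]
force: [0.2, 0.7, -3.1]
grip_width: 34.3
```

```bash
python3 - <<'E'
from h import *
np.set_printoptions(precision=1,suppress=True)
s=observe();print(s['time'],s['tool_pos'],np.degrees(s['tcp_rot']),s['grip_width'],s['force'])
cal=get_calibration('wrist');snap('wrist','w4.png')
print('tip-level pts',[proj('wrist',s['tool_pos']+[0,0,-k],cal) for k in (0,22,30)])
u=np.array([.984,.1785,0]);v=np.array([-.1785,.984,0])
print(rel([595.3,7.2,164],np.radians(100.3)))
E
```

```text
10.1 [436.1 273.7 167.1] [179.7  -0.3  67.5] 34.33273231560381 [ 0.2  0.7 -3.1]
tip-level pts [array([256.4, 278.8]), array([256.3, 254.3]), array([256.3, 246.9])]
(array([-18.4,  25. ,   0. ]), np.float64(-32.8))
```

View pics/w4.png

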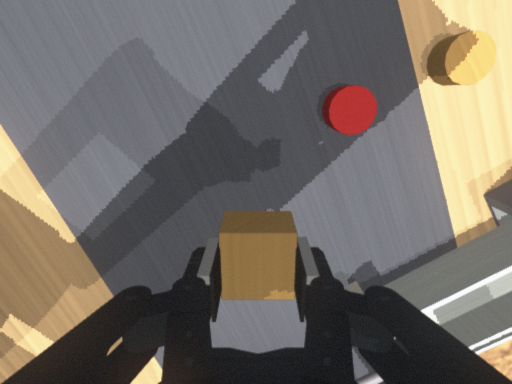

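The square blank is held square between the pads. From this picture I work out its offset along the tool x.

```bash
python3 - <<'E'
from h import *
np.set_printoptions(precision=1,suppress=True)
s=observe();cal=get_calibration('wrist')
tx=np.array([np.cos(1.178),np.sin(1.178),0]); 
for dx in (-4,-2,0,2,4):
  print(dx,[proj('wrist',s['tool_pos']+tx*(dx+e)+[0,0,-h],cal)[1].round(1) for e,h in((18,33),(18,5),(-18,5))],'want 212 235 299')
E
```

```text
-4 [np.float64(220.8), np.float64(245.6), np.float64(311.7)] want 212 235 299
-2 [np.float64(217.4), np.float64(241.7), np.float64(308.2)] want 212 235 299
0 [np.float64(213.9), np.float64(237.6), np.float64(304.8)] want 212 235 299
2 [np.float64(210.4), np.float64(233.6), np.float64(301.3)] want 212 235 299
4 [np.float64(206.9), np.float64(229.5), np.float64(297.8)] want 212 235 299
```

Request:
arm_command:
  plan:
    - [[-18.6,25,0],-32.8,2]
    - [[-18.6,25,0],-32.8,2]
    - [[-18.6,25,0],-32.8,2]
    - [[-18.6,25,0],-32.8,2]
    - [[-18.6,25,0],-32.8,2]
    - [[-18.6,25,0],-32.8,2]
    - [[-18.6,25,0],-32.8,2]

```text
time: 11.02
tool_pos: [592.0, 4.4, 160.5]
tcp_rot: [-3.137, -0.002, 1.748]
force: [0.5, 0.7, -2.4]
grip_width: 34.8
```

```bash
python3 - <<'E'
from h import *
np.set_printoptions(precision=1,suppress=True)
s=observe();print(s['time'],s['tool_pos'],np.degrees(s['tcp_rot']),s['grip_width'],s['force'])
cal=get_calibration('wrist');snap('wrist','w5.png')
u=np.array([.984,.1785,0]);v=np.array([-.1785,.984,0]);B=np.array([595.3,7.2,85])
print('right bay corners',[proj('wrist',B+a*27*u+b*27*v,cal) for a,b in((1,1),(-1,1),(-1,-1),(1,-1))])
print('left',[proj('wrist',B+58*v+a*27*u+b*27*v,cal) for a,b in((1,1),(-1,1),(-1,-1),(1,-1))])
E
```

```text
11.025 [592.    4.4 160.5] [-179.7   -0.1  100.1] 34.82458893402366 [ 0.5  0.7 -2.4]
right bay corners [array([303.3, 172.7]), array([220.7, 172.7]), array([223.6, 246.6]), array([299.9, 246.7])]
left [array([307.6,  78.3]), array([217. ,  78.4]), array([220.5, 166.8]), array([303.6, 166.7])]
```

View pics/w5.png

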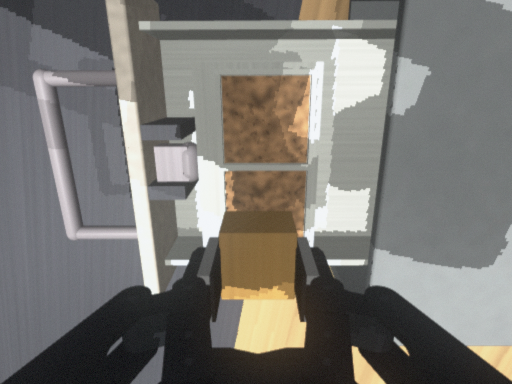

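The picture shows the bays about 5 mm further along +u and 2.6 mm further along +v than the block. I correct for that while lowering.

Request:
arm_command:
  plan:
    - [[0.26,0.53,0],0,2]
    - [[0.26,0.53,2],0,2]
    - [[0.26,0.53,3.5],0,2]
    - [[0.26,0.53,4.3],0,2]
    - [[0.26,0.53,4.6],0,2]
    - [[0.26,0.53,4.6],0,2]

```text
time: 11.82
tool_pos: [598.4, 8.4, 117.5]
tcp_rot: [3.141, 0.0, 1.75]
force: [0.0, 0.8, -1.1]
grip_width: 34.9
```

```bash
python3 - <<'E'
from h import *
np.set_printoptions(precision=1,suppress=True)
s=observe();print(s['time'],s['tool_pos'],np.degrees(s['tcp_rot']),s['grip_width'],s['force'])
snap('wrist','w6.png')
E
```

```text
11.825 [598.4   8.4 117.5] [180.    0.  100.3] 34.86229096234771 [ 0.   0.8 -1.1]
```

View pics/w6.png

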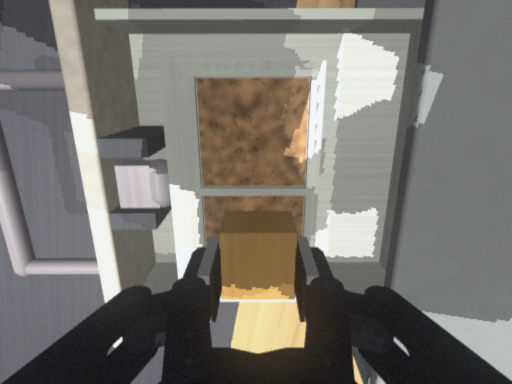

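The square block is inside the right bay: about 8 mm from the divider and 2.7 mm too far toward +u. I adjust, lower a little and release.

Request:
arm_command:
  plan:
    - [[0,-0.2,0],0,2]
    - [[0,-0.2,0.4],0,2]
    - [[0,-0.2,0.4],0,2]
    - [[0,-0.2,0.4],0,5.2]
    - [[0,-0.2,0.4],0,5.2]
    - [[0,-0.2,0.4],0,5.2]
    - [[0,-0.2,-3],0,5.2]
    - [[0,-0.2,-9],0,8]
    - [[0,-0.2,-9],0,8]

```text
time: 13.0
tool_pos: [599.8, 7.8, 213.8]
tcp_rot: [3.131, 0.003, 1.75]
force: [0.3, 0.6, -0.1]
grip_width: 79.9
```

```bash
python3 - <<'E'
from h import *
np.set_printoptions(precision=2,suppress=True)
s=observe();print(s['time'],s['tool_pos'],np.degrees(s['tcp_rot']),s['grip_width'],s['force'],s['joint_positions'])
snap('wrist','w7.png')
print('rd',rel([627.6,302.4,164],np.radians(140)))
E
```

```text
13.0 [599.85   7.75 213.83] [179.39   0.19 100.28] 79.9309600902239 [ 0.26  0.56 -0.11] [-0.12  0.18  1.65  0.    1.3  -0.3 ]
rd (array([28.46,  8.12,  4.67]), np.float64(-39.7))
```

View pics/w7.png

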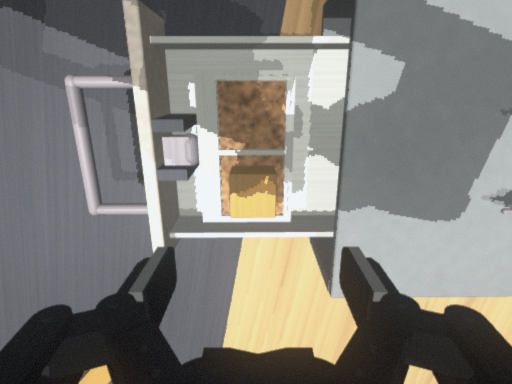

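The square lies flat in the right bay, cols 230–276, rows 167–217. Next is the round blank.

Request:
arm_command:
  plan:
    - [[28.5,8.1,4.6],-39.7,7]
    - [[28.5,8.1,4.6],-39.7,7]
    - [[28.5,8.1,4.6],-39.7,7]
    - [[28.5,8.1,4.6],-39.7,7]
    - [[28.5,8.1,4.6],-39.7,7]
    - [[28.5,8.1,4.6],-39.7,7]
    - [[28.5,8.1,4.6],-39.7,7]

```text
time: 13.92
tool_pos: [624.3, 302.5, 159.6]
tcp_rot: [-3.139, -0.001, 2.443]
force: [-0.2, -0.1, 0.8]
grip_width: 70.2
```

```bash
python3 - <<'E'
from h import *
np.set_printoptions(precision=2,suppress=True)
cal=get_calibration('wrist');s=observe();print(s['time'],s['tool_pos'],np.degrees(s['tcp_rot']),s['grip_width'],s['force'])
snap('wrist','w8.png')
for r in look_for('wrist','round_center')[:2]: print(r,ray('wrist',r['point'],14,cal),ray('wrist',r['point'],28,cal))
p=s['tool_pos'].copy();p[2]=28;print(proj('wrist',p,cal))
E
```

```text
13.925 [624.26 302.48 159.64] [-179.85   -0.05  140.  ] 70.22472560626687 [-0.2  -0.13  0.8 ]
{'point': [185.9, 103.7], 'confidence': 0.61} [534.02 301.91  14.  ] [535.61 304.7   28.  ]
{'point': [264.8, 188.6], 'confidence': 0.6} [632.97 305.06  14.  ] [629.35 307.69  28.  ]
[256.31 187.97]
```

View pics/w8.png

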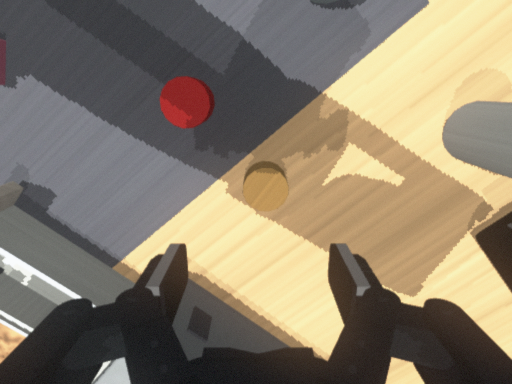

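The disc's top is centred at (265,189), and the tool axis projects to (256,188). I shift +8 mm along tool y.

Request:
arm_command:
  plan:
    - [[0,0.8,5],0,6.5]
    - [[0,0.8,10],0,6.5]
    - [[0,0.8,12.8],0,6.5]
    - [[0,0.8,12.8],0,6.5]
    - [[0,0.8,12.8],0,2.5]
    - [[0,0.8,12.8],0,2.5]
    - [[0,0.8,12.8],0,2.5]
    - [[0,0.8,12.8],0,2.5]
    - [[0,0.8,12.8],0,2.5]
  force: 50

```text
time: 15.15
tool_pos: [632.2, 309.2, 36.4]
tcp_rot: [3.138, 0.003, 2.443]
force: [-0.0, -3.3, 6.7]
grip_width: 36.8
```

Request:
arm_command:
  plan:
    - [[0,0,-3],0,2.5]
    - [[0,0,-8],0,2.5]
    - [[0,0,-13],0,2.5]
    - [[0,0,-13],0,2.5]

```text
time: 15.65
tool_pos: [633.7, 310.6, 170.5]
tcp_rot: [3.131, 0.006, 2.443]
force: [0.4, -0.4, -2.9]
grip_width: 36.7
```

```bash
python3 - <<'E'
from h import *
np.set_printoptions(precision=2,suppress=True)
cal=get_calibration('wrist');s=observe();print(s['time'],s['tool_pos'],np.degrees(s['tcp_rot']),s['grip_width'],s['force'])
snap('wrist','w9.png')
v=np.array([-.1785,.984,0])
T=np.array([596.5,7.8])+58*v[:2]; print(T,rel([*T,s['tool_pos'][2]],np.radians(100.3)))
E
```

```text
15.65 [633.73 310.62 170.54] [179.4    0.34 139.98] 36.72322311526468 [ 0.41 -0.38 -2.92]
[586.15  64.87] (array([-12.26, -21.7 ,  -0.46]), np.float64(39.7))
```

View pics/w9.png

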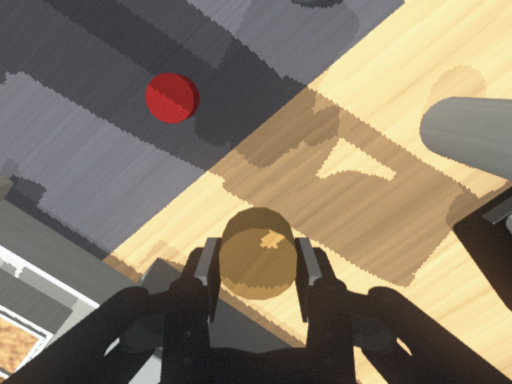

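The disc is held and centred at cols 219–297, with the red look-alike untouched. I move over the left bay.

Request:
arm_command:
  plan:
    - [[-12.3,-21.7,0],39.7,2.5]
    - [[-12.3,-21.7,0],39.7,2.5]
    - [[-12.3,-21.7,0],39.7,2.5]
    - [[-12.3,-21.7,0],39.7,2.5]
    - [[-12.3,-21.7,0],39.7,2.5]
    - [[-12.3,-21.7,0],39.7,2.5]
    - [[-12.3,-21.7,2.0],39.7,2.5]
    - [[-12.3,-21.7,3.0],39.7,2.5]
    - [[-12.3,-21.7,3.0],39.7,2.5]

```text
time: 16.82
tool_pos: [583.4, 64.8, 130.8]
tcp_rot: [-3.137, -0.001, 1.752]
force: [0.1, 0.1, -4.0]
grip_width: 36.6
```

```bash
python3 - <<'E'
from h import *
np.set_printoptions(precision=2,suppress=True)
cal=get_calibration('wrist');s=observe();print(s['time'],s['tool_pos'],np.degrees(s['tcp_rot']),s['grip_width'],s['force'])
snap('wrist','w10.png')
E
```

```text
16.825 [583.39  64.82 130.85] [-179.76   -0.05  100.36] 36.608685399806056 [ 0.1   0.07 -3.96]
```

View pics/w10.png

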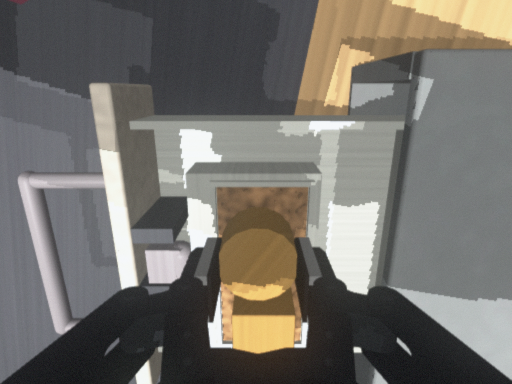

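```bash
python3 - <<'E'
from h import *
s=observe();cal=get_calibration('wrist');y=s['tcp_rot'][2]
tx=np.array([np.cos(y),np.sin(y),0]);p=s['tool_pos'].copy()
for dx in (-3,0,1.5,3,6):
  for z in (80,84): q=p.copy();q[2]=z;print(dx,z,proj('wrist',q+tx*(dx+27),cal).round(1))
E
```

```text
-3 80 [255.9 191.2]
-3 84 [255.8 193.4]
0 80 [255.9 186.4]
0 84 [255.8 188.4]
1.5 80 [255.9 183.9]
1.5 84 [255.8 185.9]
3 80 [255.9 181.4]
3 84 [255.8 183.4]
6 80 [255.9 176.4]
6 84 [255.8 178.3]
```

Request:
arm_command:
  plan:
    - [[0,0.23,0.5],0,2.5]
    - [[0,0.23,1.0],0,2.5]
    - [[0,0.23,1.3],0,2.5]
    - [[0,0.23,1.3],0,2.5]

```text
time: 17.38
tool_pos: [586.9, 64.2, 120.0]
tcp_rot: [-3.141, -0.0, 1.75]
force: [0.3, -0.2, -3.2]
grip_width: 37.2
```

Request:
arm_command:
  plan:
    - [[0,0,0.3],0,2.5]
    - [[0,0,0.3],0,2.5]

```text
time: 17.62
tool_pos: [587.2, 64.2, 117.3]
tcp_rot: [3.141, 0.0, 1.75]
force: [-0.3, -0.6, -2.2]
grip_width: 37.0
```

Request:
arm_command:
  plan:
    - [[0,0,0.5],0,2.5]
    - [[0,0,0.5],0,2.5]
    - [[0,0,0.5],0,5.4]
    - [[0,0,0.5],0,5.4]
    - [[0,0,0.5],0,5.4]
    - [[0,0,-2.5],0,5.4]
    - [[0,0,-7],0,5.4]
    - [[0,0,-10],0,5.4]
    - [[0,0,-10],0,5.4]

```text
time: 18.75
tool_pos: [589.1, 64.2, 220.8]
tcp_rot: [3.135, 0.001, 1.75]
force: [0.3, 0.0, -0.9]
grip_width: 53.8
```

```bash
python3 - <<'E'
from h import *
np.set_printoptions(precision=2,suppress=True)
cal=get_calibration('wrist');s=observe();print(s['time'],s['tool_pos'],np.degrees(s['tcp_rot']),s['grip_width'],s['force'])
snap('wrist','w11.png');snap('top','t11.png')
v=np.array([-.1785,.984,0])
T=np.array([596.5,7.8])+29*v[:2]; print(T,rel([*T,s['tool_pos'][2]],np.radians(10.3)))
for c in [(596.5,7.8,100),(586.1,64.9,100)]: print(proj('wrist',c,cal))
E
```

```text
18.75 [589.09  64.24 220.82] [179.64   0.07 100.27] 53.79014115015513 [ 0.28  0.04 -0.85]
[591.32  36.34] (array([-2.83, -0.06, -0.4 ]), np.float64(90.0))
[252.2  253.94]
[251.82 191.27]
```

View pics/w11.png

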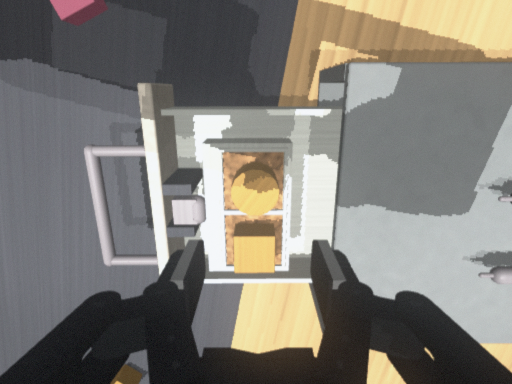

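Both blanks lie in their bays: the disc is centred at (255,193) and the square at (254,254). I turn the jaws along the cabinet y so each fingertip presses on one blank.

Request:
arm_command:
  plan:
    - [[-2.8,0,0],90,4.5]
    - [[-2.8,0,0],90,4.5]
    - [[-2.8,0,0],90,4.5]
    - [[-2.8,0,0],90,4.5]
    - [[-2.8,0,0],90,4.5]
    - [[-2.8,0,0],90,4.5]
    - [[-2.8,0,0],90,4.5]
    - [[-2.8,0,3],90,4.5]
    - [[-2.8,0,6],90,4.5]
    - [[-2.8,0,6],90,4.5]
    - [[-2.8,0,6],90,4.5]

```text
time: 20.23
tool_pos: [592.0, 36.7, 157.2]
tcp_rot: [-3.141, 0.001, 0.181]
force: [0.2, 0.1, 0.4]
grip_width: 45.1
```

```bash
python3 - <<'E'
from h import *
np.set_printoptions(precision=2,suppress=True)
s=observe();print(s['time'],s['tool_pos'],np.degrees(s['tcp_rot']),s['grip_width'],s['force'])
snap('wrist','w12.png')
E
```

```text
20.225 [592.03  36.69 157.18] [-179.99    0.05   10.35] 45.06583663959725 [0.24 0.06 0.39]
```

View pics/w12.png

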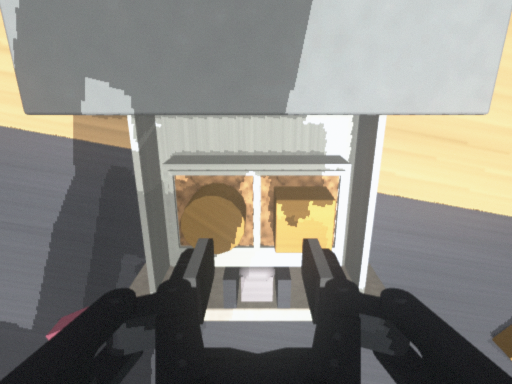

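Both blanks sit flat with cork showing around them, and the fingers straddle the divider symmetrically. I lower in steps while watching the force.

Request:
arm_command:
  plan:
    - [[0,0,1],0,4.5]
    - [[0,0,2],0,4.5]
    - [[0,0,2.3],0,4.5]
    - [[0,0,2.3],0,4.5]

```text
time: 20.78
tool_pos: [591.8, 36.7, 133.8]
tcp_rot: [-3.141, 0.001, 0.179]
force: [1.0, 0.3, -0.5]
grip_width: 45.0
```

Request:
arm_command:
  plan:
    - [[0,0,0.4],0,4.5]
    - [[0,0,0.8],0,4.5]
    - [[0,0,0.8],0,4.5]

```text
time: 21.15
tool_pos: [591.8, 36.7, 125.8]
tcp_rot: [-3.141, 0.001, 0.179]
force: [0.5, 0.0, 1.1]
grip_width: 45.1
```

Request:
arm_command:
  plan:
    - [[0,0,0.3],0,4.5]
    - [[0,0,0.6],0,4.5]
    - [[0,0,0.6],0,4.5]

```text
time: 21.52
tool_pos: [592.4, 36.7, 120.3]
tcp_rot: [3.141, -0.001, 0.179]
force: [-0.1, -0.7, 1.6]
grip_width: 44.9
```

Request:
arm_command:
  plan:
    - [[0,0,0.3],0,4.5]
    - [[0,0,0.6],0,4.5]
    - [[0,0,0.6],0,4.5]

```text
time: 21.9
tool_pos: [592.4, 36.7, 114.4]
tcp_rot: [3.141, -0.001, 0.179]
force: [-0.8, -0.6, 5.1]
grip_width: 44.9
```

Request:
arm_command:
  plan:
    - [[0,0,0.3],0,4.5]
    - [[0,0,0.5],0,4.5]
    - [[0,0,0.5],0,4.5]

```text
time: 22.28
tool_pos: [592.5, 36.7, 109.9]
tcp_rot: [3.141, -0.001, 0.179]
force: [-0.6, 0.1, 7.1]
grip_width: 44.5
```

Request:
arm_command:
  plan:
    - [[0,0,0.2],0,4.5]
    - [[0,0,0.2],0,4.5]

```text
time: 22.52
tool_pos: [592.5, 36.7, 108.1]
tcp_rot: [3.141, -0.001, 0.179]
force: [-1.0, 0.4, 7.4]
grip_width: 45.2
```

Request:
arm_command:
  plan:
    - [[0,0,0.2],0,4.5]
    - [[0,0,0.2],0,4.5]

```text
time: 22.78
tool_pos: [593.0, 36.8, 106.8]
tcp_rot: [3.141, -0.002, 0.179]
force: [-2.5, 1.6, 10.0]
grip_width: 44.8
```

Request:
arm_command:
  plan:
    - [[0,0,0.1],0,4.5]
    - [[0,0,0.1],0,4.5]

```text
time: 23.02
tool_pos: [593.6, 36.9, 106.7]
tcp_rot: [3.141, -0.003, 0.179]
force: [-2.5, 1.0, 14.5]
grip_width: 45.0
```

Request:
arm_command:
  plan:
    - [[0,0,0.1],0,4.5]
    - [[0,0,0.1],0,4.5]

```text
time: 23.28
tool_pos: [594.4, 37.0, 106.7]
tcp_rot: [3.141, -0.005, 0.179]
force: [-2.1, 1.4, 17.3]
grip_width: 45.1
```

It is at the bottom stop: z is constant and the force is 17 N, well under 60 N. I hold it there for the catch.

Request:
arm_command:
  plan:
    - [[0,0,0],0,4.5]
    - [[0,0,0],0,4.5]
    - [[0,0,0],0,4.5]
    - [[0,0,0],0,4.5]
    - [[0,0,0],0,4.5]
    - [[0,0,0],0,4.5]
    - [[0,0,0],0,4.5]
    - [[0,0,0],0,4.5]
    - [[0,0,0],0,4.5]
    - [[0,0,0],0,4.5]
    - [[0,0,0],0,4.5]
    - [[0,0,0],0,4.5]
    - [[0,0,0],0,4.5]
    - [[0,0,0],0,4.5]
    - [[0,0,0],0,4.5]
    - [[0,0,0],0,4.5]
    - [[0,0,0],0,4.5]
    - [[0,0,0],0,4.5]
    - [[0,0,0],0,4.5]
    - [[0,0,0],0,4.5]

```text
time: 25.78
tool_pos: [594.4, 37.0, 106.7]
tcp_rot: [3.141, -0.005, 0.179]
force: [-2.8, 2.1, 17.1]
grip_width: 45.3
```

Request:
arm_command:
  plan:
    - [[0,0,0],0,4.5]
    - [[0,0,0],0,4.5]
    - [[0,0,0],0,4.5]
    - [[0,0,0],0,4.5]
    - [[0,0,0],0,4.5]
    - [[0,0,0],0,4.5]
    - [[0,0,0],0,4.5]
    - [[0,0,0],0,4.5]
    - [[0,0,0],0,4.5]
    - [[0,0,0],0,4.5]
    - [[0,0,0],0,4.5]
    - [[0,0,0],0,4.5]
    - [[0,0,0],0,4.5]
    - [[0,0,0],0,4.5]
    - [[0,0,0],0,4.5]
    - [[0,0,0],0,4.5]
    - [[0,0,0],0,4.5]
    - [[0,0,0],0,4.5]
    - [[0,0,0],0,4.5]
    - [[0,0,0],0,4.5]

```text
time: 28.28
tool_pos: [594.3, 37.0, 106.6]
tcp_rot: [3.141, -0.005, 0.179]
force: [-2.2, 1.5, 17.2]
grip_width: 45.2
```

```bash
python3 - <<'E'
from h import *
snap('wrist','w13.png')
E
```

```text
(no output)
```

View pics/w13.png

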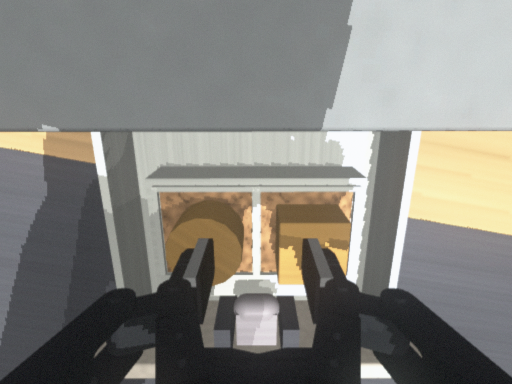

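The bolt nose at (257,295) overlaps the near rim. I release slowly.

Request:
arm_command:
  plan:
    - [[0,0,-0.2],0,4.5]
    - [[0,0,-0.4],0,4.5]
    - [[0,0,-0.7],0,4.5]
    - [[0,0,-0.7],0,4.5]

```text
time: 28.82
tool_pos: [592.6, 36.7, 110.8]
tcp_rot: [3.141, -0.001, 0.179]
force: [0.1, 1.1, 6.8]
grip_width: 45.1
```

```bash
python3 - <<'E'
from h import *
snap('wrist','w14.png')
E
```

```text
(no output)
```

View pics/w14.png

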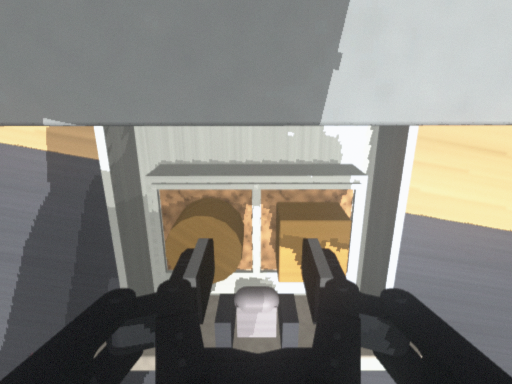

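Request:
arm_command:
  plan:
    - [[0,0,-0.3],0,4.5]
    - [[0,0,-0.3],0,4.5]

```text
time: 29.12
tool_pos: [591.4, 36.7, 112.6]
tcp_rot: [-3.141, 0.002, 0.179]
force: [0.5, -0.5, -0.7]
grip_width: 44.8
```

Request:
arm_command:
  plan:
    - [[0,0,-0.3],0,4.5]
    - [[0,0,-0.3],0,4.5]

```text
time: 29.38
tool_pos: [592.1, 36.7, 116.3]
tcp_rot: [-3.142, 0.0, 0.179]
force: [-0.8, 0.3, -0.2]
grip_width: 45.2
```

Request:
arm_command:
  plan:
    - [[0,0,-0.3],0,4.5]
    - [[0,0,-0.3],0,4.5]

```text
time: 29.62
tool_pos: [592.4, 36.7, 119.7]
tcp_rot: [3.141, -0.001, 0.179]
force: [-0.4, 0.2, 0.1]
grip_width: 45.1
```

The force fell to zero at z=112.6, whereas on the way down it was 5 N at 114.4, so the catch is holding. I lift clear and verify.

Request:
arm_command:
  plan:
    - [[0,0,-4],0,4.5]
    - [[0,0,-8],0,4.5]
    - [[-4,0,-12],0,4.5]
    - [[-4,0,-12],0,4.5]
    - [[-4,0,-12],0,4.5]

```text
time: 30.25
tool_pos: [552.8, 29.6, 239.1]
tcp_rot: [3.142, -0.0, 0.179]
force: [0.3, 0.6, -1.4]
grip_width: 44.9
```

```bash
python3 - <<'E'
from h import *
np.set_printoptions(precision=1,suppress=True)
s=observe();cal=get_calibration('wrist');print(s['time'],s['tool_pos'],s['force'])
a=snap('wrist','w15.png')
cv2.imwrite('pics/w15z.png',cv2.resize(a[60:230,150:370],None,fx=3.4,fy=3.4,interpolation=cv2.INTER_CUBIC))
snap('top','t15.png')
u=np.array([.984,.1785,0]);v=np.array([-.1785,.984,0]);M=np.array([591.3,36.3,0])
for z in (85,65): print(z,[proj('wrist',M+a*27*u+b*56*v+[0,0,z],cal) for a,b in((1,1),(1,-1),(-1,-1),(-1,1))])
E
```

```text
30.25 [552.8  29.6 239.1] [ 0.3  0.6 -1.4]
85 [array([193.6, 107.8]), array([324.1, 107.8]), array([320.1, 169. ]), array([197.4, 168.9])]
65 [array([197.9, 106.5]), array([319.7, 106.6]), array([316.2, 164. ]), array([201.2, 163.9])]
```

View pics/w15z.png

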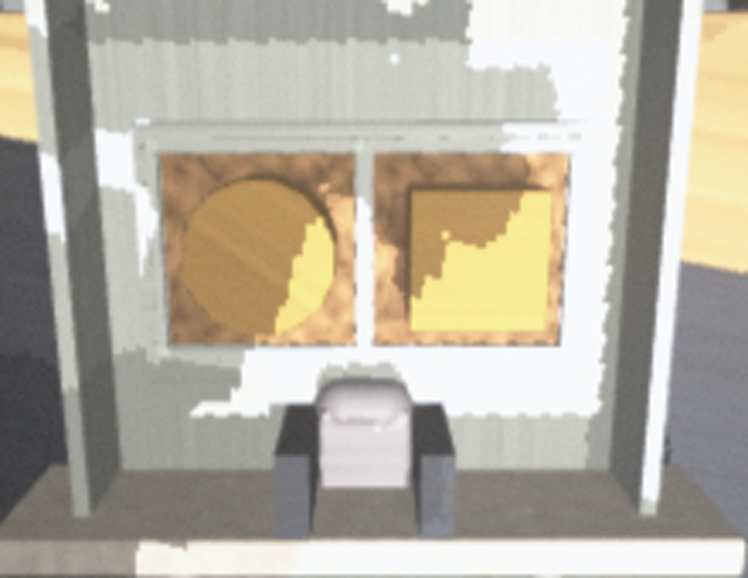

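View pics/t15.png

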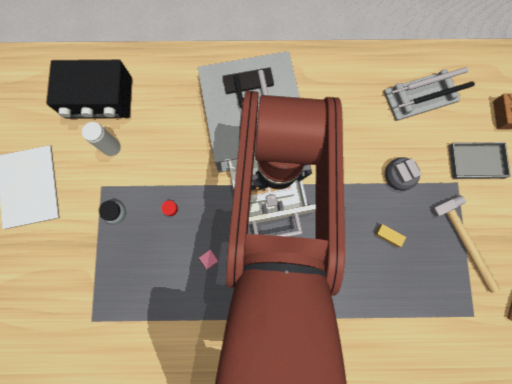

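The platform measures 121 px wide, which matches floor z≈65 (122 px) rather than 85 (130 px). So it is still down with nothing touching it, and the bolt lies over the rim. I check that the pressing did not drag the drawer, using the roof edge as the reference.

```bash
python3 - <<'E'
from h import *
snap('wrist','w16.png'); a=cv2.imread('pics/w12.png');b=cv2.imread('pics/w16.png')
cv2.imwrite('pics/cmp.png',cv2.resize(b,None,fx=1.56,fy=1.56,interpolation=cv2.INTER_CUBIC)[:600,:800])
E
```

```text
(no output)
```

View pics/cmp.png

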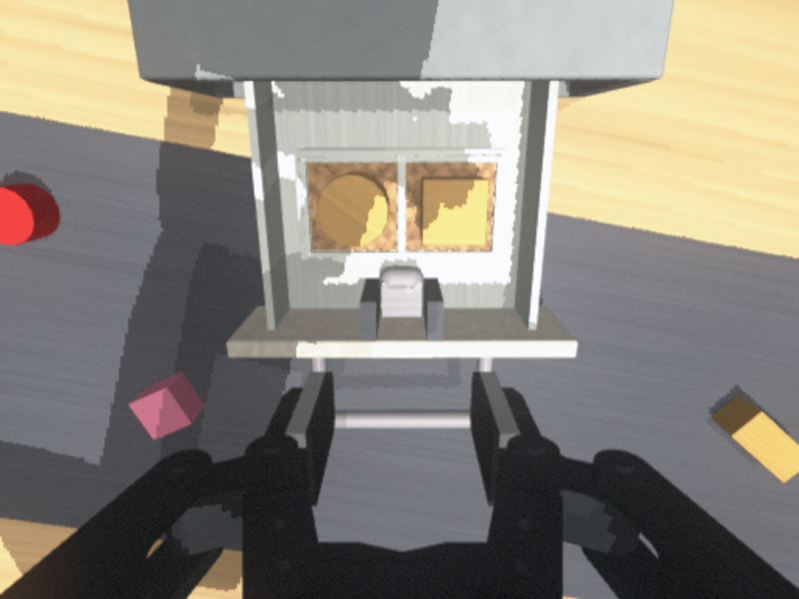

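```bash
python3 - <<'E'
from h import *
c=get_calibration('wrist');u=np.array([.984,.1785,0])
r=ray('wrist',(257,79/1.56),108,c)
h=ray('wrist',(257,418/1.56),70,c); f=ray('wrist',(257,340/1.56),77,c)
print(u@(r-h),'expect 212;', 'roof-front outer edge',u@(r-ray('wrist',(257,342/1.56),77,c)),'expect 162')
w=ray('wrist',(257,161.5),65,c);w2=ray('wrist',(257,105),65,c);print('bay centre to roof',u@(r-(w+w2)/2),'expect 68')
print(r,h,observe()['time'])
E
```

```text
208.52203417639703 expect 212; roof-front outer edge 148.94898406512368 expect 162
bay centre to roof 67.2193375125138 expect 68
[658.33739001  50.30956479 108.        ] [453.16182343  13.17075999  70.        ] 30.4
```

The bay is 67.2 mm from the cabinet (68 expected) and the drawer front's inner edge 149 mm (150 expected), so the drawer is still out. I wait a second and recheck that the catch holds.

Request:
arm_command:
  plan:
    - [[0,0,0],0,4.5]
    - [[0,0,0],0,4.5]
    - [[0,0,0],0,4.5]
    - [[0,0,0],0,4.5]
    - [[0,0,0],0,4.5]
    - [[0,0,0],0,4.5]
    - [[0,0,0],0,4.5]
    - [[0,0,0],0,4.5]
    - [[0,0,0],0,4.5]
    - [[0,0,0],0,4.5]
    - [[0,0,0],0,4.5]
    - [[0,0,0],0,4.5]

```text
time: 31.9
tool_pos: [552.8, 29.6, 239.3]
tcp_rot: [-3.142, 0.0, 0.179]
force: [-0.9, 0.2, -0.0]
grip_width: 44.9
```

```bash
python3 - <<'E'
from h import *
b=snap('wrist','w17.png');a=cv2.imread('pics/w16.png')
print(cv2.absdiff(a,b)[60:230,150:370].mean(), cv2.phaseCorrelate(*[cv2.cvtColor(x[95:180,185:330],cv2.COLOR_BGR2GRAY).astype(float) for x in(a,b)]))
print(hand_in())
E
```

```text
4.3173885918003565 ((-0.22477674892675736, 0.24473282870986424), 0.9505038124843638)
the job is handed in; nothing more can be done
None
```

The job is done and handed in at about 32 s of the 70 s allowed. The drawer is out, both blanks are in their bays, and the catch is holding the loaded platform down.

- **Drawer:** I hooked the handle and pulled until the force rose with no further movement.
- **Blanks:** The brass square lies in the right bay and the brass round in the left. The last close-up shows cork all round both.
- **Pressing:** I pressed on both blanks at once with about 17 N in total and held the platform at its bottom stop for about 5 s. I then let it up slowly.

**Last checks:**
- **Catch:** On release the force fell to zero lower than where the spring had pushed back on the way down. The platform's size in the picture fits a floor height of about 65 mm (85 mm when up). The bolt lies over the near rim, and nothing moved during a further 1.5 s untouched.
- **Drawer position:** The bay and drawer-front measurements put the drawer at about 149 mm out. The handle measurement gave about 146.5 mm, a disagreement of 2–3 mm. I took this for image error and did not pull again, though pressing may have shifted the drawer a millimetre or two.
- **Other things:** The bar, vise, jar and the red and pink look-alikes were not touched, and they look unmoved in the last top picture.

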